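# Square the filter holder into the corner stop

## Robot

A 6-joint arm with a two-finger parallel gripper is mounted at the origin on the work surface. World frame = base frame: x ahead of the robot, y to its left, z up, the work surface at z = 0. Lengths are in m, angles in rad, forces in N, time in s.
With the tool pointing down it reaches from about 0.325 to 0.85 m from the base axis. Payload 15.5 kg.
Tool frame: the origin (TCP) lies on the centre line of the jaws, within the pads' length; the fingertips stand 8 mm ahead of it and the grasp point (between the pads) lies 11 mm behind it; z points along the fingers, y is the line along which they close (so a half turn about z gives the same grasp; the last joint's range is limited). The gripper opens to 91 mm and grips with 3 to 60 N. Pads are 32 mm wide; open, the fingers measure 118 mm over their backs; the gripper's body (76 mm by 178 mm) begins 60 mm behind the grasp point.
Start: joints at [1.192, 0.494, 1.345, -0, 1.302, -0.096], TCP at [0.175, 0.6, 0.222] pointing down, gripper open.
Joint ranges: [-2.91, 2.91], [-0.82, 2.16], [0.22, 2.67], [-1.22, 4.37], [0.12, 2.79], [-3.08, 3.08]. Speed limits (rad/s): [1.89, 1.89, 2.57, 3.01, 3.01, 3.01].

## Interface

Orientations are given as a unit quaternion [w, x, y, z].
In Python, from cell import state, capture, close_job, look_for gives the robot as it stands. The module is installed in compiled form; this text tells all that it offers.
- The arm moves only by the tool play_rows, never from a script. Its arguments are lists of equal length, an entry for each row: "rot": the turn, a rotation vector about the world's x, y, z in rad, a list of three; "travel": the shift along the world's x, y, z in mm, a list of three; "grip": the opening, from 0 (shut) to 1 (fully open). A call has 1 to 20 rows; each row is the pose to reach, as a shift and turn from the pose commanded when the call began; what a row does not reach only later rows make up. A row lasts 1/10 s, in which the tool goes at most 50 mm and 8.59 degrees, less where a joint would pass 70% of its speed; a pose out of reach is approached as far as the arm can. A call with a gripper value outside its range is refused whole. The fingers move at their own pace and stop on an object; "squeeze" is the grip in N (left out, the last holds). Time passes only in rows, so rows that repeat a pose let the fingers close. It gives the time, the measured TCP pose, the force, the opening and the grip force at its end, in the units of the state.
- state(): the state, without advancing time (a new reading comes with each control period).
- capture(name): name is "scene" or "side" or "wrist"; returns a dict with "img" (420x560x3 uint8, red, green, blue), "depth" (420x560 float32, m along the optical axis (not along the pixel's ray), 0 where there is no reading), "intrinsics" (3x3 intrinsics, pixels), "R" (3x3) and "t" (3): a world point X has camera coordinates R X + t; the wrist camera has in their place "mount" (4x4, takes a point from camera to tool coordinates, whose origin is the TCP and whose axes are the flange's). Camera axes: x right, y down, z forward; pixel columns grow to the right and rows downward; lengths in m; the calibration is good to about 2 mm. A picture is of the moment at which its call begins: read the wrist's pose just before it.
- close_job(): hands the job in; it is judged then, once.
Trained networks look in the newest picture that a camera, given by its name, has taken for a name from the list of things; names that differ only in an ending like _2 or _b are one class to them, and where a whole thing is asked for, a point or a joint stands for the part that bears it (a point fixed in the world has none). Each returns a list of dicts, best first, with "p" (0 to 1); they miss things now and then, are a little off and sometimes report something else, mostly with a low value. They report only what shows in the picture. A call takes as long as a camera call. They do not tell look-alikes from the thing itself.
- look_for(query, camera): "rect" ([left, top, right, bottom] in pixels, round what is visible of it).
The state is a dict: "time_s": time; "q": joint angles; "qd": joint speeds; "joint_efforts": joint torques, N m; "tool_pos": TCP position; "ee_rot": TCP orientation; "wrist_force": force on the tool from outside, world axes, zero at the start; "ft_torque": the same for the moment, N m; "finger_gap": finger opening in m; "gripper_force": force on a finger pad.
Only numpy, scipy, OpenCV 4.12 (cv2) and the standard library are available. Lean on these libraries where they do the work, as an engineer would, in place of code of your own. Each camera call takes 0.05 s, during which the arm holds its last target. There are 200 camera calls.

## Task

Push the green filter holder across the counter, without lifting or tipping it, into the white corner stop, so that its long side lies flush against the long bar and its end flush against the short bar. Leave the suction tip, the speculum and the two corner guards where they lie, and finish with the hand clear of everything.

Things in the scene. Friction and masses are not known exactly. Their poses are not given: they have to be found in the camera images.
- holder: Container filter holder: flat rectangular green plastic plate, 95 mm (its x) by 125 mm (its y), 26 mm high, shallow 4 mm rim round the top and a low central boss; 0.2 to 0.42 kg, loose, slides on the counter. Origin at the centre of its underside, z up. Its two long sides are alike, so are its two ends: either way round is good. Starts up to 0.45 rad from square with the stop, clear of both bars.
- stop: White plastic L-shaped corner stop, fixed to the counter; bars 14 mm thick, 18 mm high. Origin: inner corner, on the counter. x points away from the robot (within 0.25 rad), y to its left. Long bar: inner face x = 0, y from +14 to -210 mm. Short bar: inner face y = 0, x from 0 to -110 mm. Fully home, the holder's origin is at x = -47.5, y = -62.5 mm in this frame, axes parallel.
- suction_tip: Bystander: chrome suction tip, a thin bent tube 210 mm long, 12 mm high, lying loose beyond the long bar. Origin on the counter near its middle; x along the tube.
- speculum: Bystander: polished steel speculum, 185 mm long, 76 mm wide, 38 mm high, lying loose near the stop, to the left of the short bar. Origin on the counter at its hinge block, x towards the blades.
- guard0: Bystander: brushed aluminium tray corner guard (three thin plates meeting in a corner), 45 mm cube, standing loose to the right of the work. Origin at the centre of its underside.
- guard1: Bystander: second such corner guard, 45 mm cube, standing loose to the left of the stop, past the speculum. Origin at the centre of its underside.
There are look-alikes about, which are no part of the job. Of the things that look like the holder, take the one that is farthest to the robot's right at the start.

How it is judged:
At the end, for the whole second after the job is handed in: The holder lies flat and at rest in the corner, within 4 mm of both bars and within 0.05 rad (3 degrees) of square; the four bystanders are within 20 mm of where they were (x of holder in the frame of stop between -0.0515 and -0.0445 m and y of holder in the frame of stop between -0.0665 and -0.0595 m and angle between the y axis of holder and the y axis of stop, either way round below 0.05 rad and height (world z) of holder below 0.003 m and angle between holder's own z axis and vertical below 0.03 rad and linear speed of holder below 0.01 m/s and distance of each of suction_tip, speculum, guard0, guard1 from where it was at the start of the episode below 0.02 m); the robot touches nothing.
It fails at once if the holder is lifted (its underside centre more than 8 mm off the counter) (height (world z) of holder above 0.008 m).
It fails at once if the holder is tipped by more than 0.15 rad (angle between holder's own z axis and vertical above 0.15 rad).
It fails at once if a bystander is moved more than 20 mm (distance of any of suction_tip, speculum, guard0, guard1 from where it was at the start of the episode above 0.02 m).
It also fails if it takes over 45 s, if anything falls off the work surface, if the arm or the gripper's body presses on something with over 40 N, if the wrist force passes 120 N, or if a joint passes its speed limit or range.

## Working session

There is one attempt and no reset: what is moved stays moved. The work goes in short steps, Python scripts to look and compute and a tool call to move; the robot and the scene stay as the last step left them, time stands still between calls to the robot, and variables do not carry over. Pictures are saved under pics/ and viewed, at most 10 in all, crops included, and the job is handed in when it is done.

Besides the shell and the picture viewer there is one more tool, called after "Emit:" by a JSON object that holds its "op" and its "data", one argument or row to a line. play_rows: Moves the arm, as the interface text tells. Its arguments: {"type":"object","properties":{"rot":{"type":"array","items":{"type":"array","items":{"type":"number"}}},"travel":{"type":"array","items":{"type":"array","items":{"type":"number"}}},"grip":{"type":"array","items":{"type":"number"}},"squeeze":{"type":"number"}},"required":["rot","travel","grip"]}

```bash
mkdir -p pics; cat > h.py <<'E'
import numpy as np, cv2
from cell import state, capture, close_job, look_for
def cloud(c):
    K=c["intrinsics"]; d=c["depth"]; v,u=np.mgrid[:d.shape[0],:d.shape[1]]
    P=np.stack([(u-K[0,2])/K[0,0]*d,(v-K[1,2])/K[1,1]*d,d],-1)
    if "R" in c: W=(P-c["t"])@c["R"]
    W[d==0]=np.nan
    return W
def save(n,im): cv2.imwrite("pics/"+n+".png",im[...,::-1])
E
python3 - <<'E'
from h import *
ims=[]
for n in("scene","side"):
    c=capture(n); W=cloud(c); ims.append(c["img"]); save(n,c["img"]); np.savez(n+".npz",W=W,**c)
    for q in("holder","stop","suction_tip","speculum","guard0"):
        for r in look_for(q,n)[:5]:
            l,t,R,b=r["rect"]; w=W[int((t+b)/2),int((l+R)/2)]
            print(n,q,round(r["p"],2),np.round(r["rect"]),np.round(w,3))
E
```

```text
scene holder 0.88 [297. 159. 346. 181.] [0.426 0.186 0.022]
scene holder 0.69 [233. 165. 284. 191.] [ 0.428 -0.007  0.022]
scene holder 0.56 [182. 198. 239. 231.] [ 0.593 -0.157  0.02 ]
scene holder 0.55 [327. 240. 401. 290.] [0.856 0.145 0.022]
scene stop 0.94 [197. 203. 291. 253.] [ 0.644 -0.079  0.001]
scene suction_tip 0.85 [211. 242. 309. 263.] [ 0.743 -0.056 -0.001]
scene speculum 0.63 [308. 199. 335. 238.] [0.679 0.107 0.026]
scene guard0 0.86 [346. 192. 368. 211.] [0.631 0.215 0.031]
scene guard0 0.59 [111. 210. 131. 227.] [ 0.571 -0.372  0.026]
side holder 0.95 [343. 267. 428. 343.] [0.4   0.212 0.023]
side holder 0.77 [283. 166. 343. 207.] [ 0.573 -0.134  0.027]
side holder 0.64 [121. 230. 188. 278.] [0.837 0.165 0.026]
side holder 0.6 [355. 208. 419. 256.] [0.397 0.008 0.025]
side holder 0.48 [322. 133. 345. 157.] [ 0.549 -0.393  0.011]
side stop 0.9 [240. 171. 300. 238.] [ 0.665 -0.077  0.001]
side suction_tip 0.61 [215. 181. 242. 234.] [ 0.757 -0.049 -0.   ]
side speculum 0.73 [220. 242. 310. 287.] [0.621 0.146 0.018]
side guard0 0.84 [324. 133. 345. 157.] [ 0.547 -0.395  0.013]
```

View pics/scene.png

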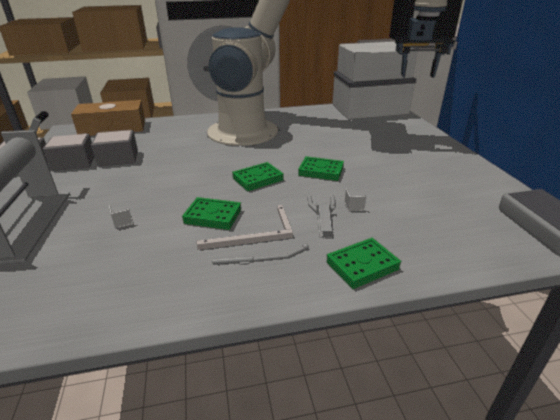

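View pics/side.png

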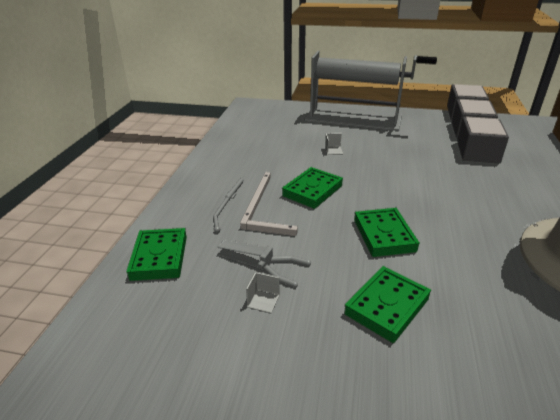

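The scene camera looks back at the robot, so the robot's right is the image's left. There are four holder candidates in the scene image: A (212,213), B (258,176), C (321,169) and D (363,262). A, at y≈-0.15, is farthest right, so it is the target. I'll fit the poses and check a crop.

```bash
cat >> h.py <<'E'
def rect(p):
    (c,s,a)=cv2.minAreaRect((p*1000).astype(np.float32)); return np.round(c,1),np.round(s,1),round(a,1)
def fit(c,W,tag,lo=(.4,-.32),hi=(.8,.05)):
    im=c["img"].astype(int); r,g,b=im[...,0],im[...,1],im[...,2]
    box=(W[...,0]>lo[0])&(W[...,0]<hi[0])&(W[...,1]>lo[1])&(W[...,1]<hi[1])
    green=(g>1.5*r)&(g>1.5*b)&box
    n,l,st,_=cv2.connectedComponentsWithStats(green.astype(np.uint8))
    for i in range(1,n):
        if st[i,4]>150:
            m=(l==i)&(W[...,2]>.018); print(tag,"green",st[i,:4],rect(W[m][:,:2]),np.nanmedian(W[m][:,2]).round(4))
    m=box&~green&(W[...,2]>.013)&(W[...,2]<.024)&(r>150)
    n,l,st,_=cv2.connectedComponentsWithStats(m.astype(np.uint8))
    for i in range(1,n):
        if st[i,4]>40: 
            p=W[l==i][:,:2]; h=cv2.convexHull((p*1000).astype(np.float32))
            print(tag,"white",st[i],"poly",cv2.approxPolyDP(h,8,True)[:,0].round().tolist())
E
python3 - <<'E'
from h import *
for n in("scene","side"):
    c=dict(np.load(n+".npz")); fit(c,c["W"],n)
c=np.load("scene.npz")["img"]; d=np.load("side.npz")["img"]
save("crop",np.hstack([cv2.resize(c[185:275,170:310],(420,270),interpolation=2),cv2.resize(d[150:250,210:350],(378,270),interpolation=2)]))
s=state();print(s["tool_pos"],s["ee_rot"],s["time_s"],s["finger_gap"])
E
```

```text
scene green [235 172  43  19] (array([434.6, -11.1]), array([ 68.9, 121.1]), 0.5) 0.022
scene green [183 197  57  33] (array([ 576.6, -150.8]), array([126.,  98.]), 63.8) 0.0219
scene white [279 208  13  26 144] poly [[707.0, 1.0], [702.0, 26.0], [600.0, 29.0], [604.0, 18.0]]
scene white [206 231  72  12 242] poly [[693.0, -8.0], [691.0, -168.0], [703.0, -173.0], [707.0, -13.0]]
side green [283 167  60  42] (array([ 573.8, -148.8]), array([129.1,  97.5]), 65.0) 0.0237
side green [355 209  32  40] (array([433.2,  -9.7]), array([118.5,  65.4]), 89.7) 0.0235
side white [241 172  48  57 399] poly [[601.0, 30.0], [699.0, -193.0], [704.0, 23.0]]
[0.17497252 0.59999734 0.2219095 ] [4.40058567e-08 1.41391089e-01 9.89953817e-01 5.42187458e-07] 0.6 0.09101272794703215
```

View pics/crop.png

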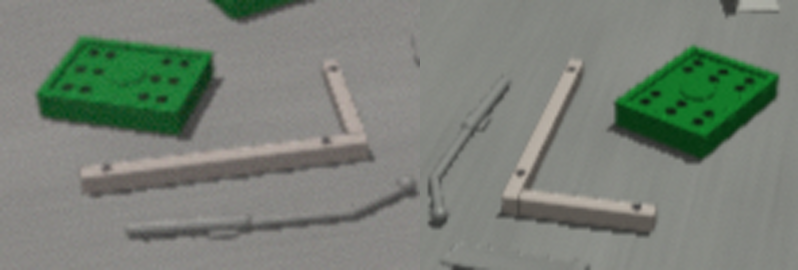

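The crop confirms A: a green plate at about (575,-150) mm, yaw about -25°, clear of the white L. The inner corner is at about (691,13) mm, yaw about -1°. I'll approach behind it with the fingers partly open, so they make a two-point pusher.

Emit:
{"op": "play_rows", "data": {
  "rot": [
    [0,0,0.267],
    [0,0,0.267],
    [0,0,0.267],
    [0,0,0.267],
    [0,0,0.267],
    [0,0,0.267],
    [0,0,0.267],
    [0,0,0.267],
    [0,0,0.267],
    [0,0,0.267],
    [0,0,0.267],
    [0,0,0.267],
    [0,0,0.267],
    [0,0,0.267],
    [0,0,0.267],
    [0,0,0.267],
    [0,0,0.267],
    [0,0,0.267],
    [0,0,0.267],
    [0,0,0.267]
  ],
  "travel": [
    [290,-743,-100],
    [290,-743,-100],
    [290,-743,-100],
    [290,-743,-100],
    [290,-743,-100],
    [290,-743,-100],
    [290,-743,-100],
    [290,-743,-100],
    [290,-743,-100],
    [290,-743,-100],
    [290,-743,-100],
    [290,-743,-100],
    [290,-743,-100],
    [290,-743,-100],
    [290,-743,-100],
    [290,-743,-100],
    [290,-743,-100],
    [290,-743,-100],
    [290,-743,-100],
    [290,-743,-100]
  ],
  "grip": [0.6,0.6,0.6,0.6,0.6,0.6,0.6,0.6,0.6,0.6,0.6,0.6,0.6,0.6,0.6,0.6,0.6,0.6,0.6,0.6]
}}

```text
time_s: 2.6
tool_pos: [0.4645, -0.1418, 0.1221]
ee_rot: [-0.0, 0.008, 1.0, 0.0]
wrist_force: [0.2, 0.3, -0.1]
finger_gap: 0.0548
gripper_force: 0.0
```

Emit:
{"op": "play_rows", "data": {
  "rot": [
    [0,0,0],
    [0,0,0],
    [0,0,0],
    [0,0,0],
    [0,0,0],
    [0,0,0]
  ],
  "travel": [
    [0,0,-50],
    [0,0,-95],
    [0,0,-106],
    [0,0,-106],
    [10,0,-106],
    [15,0,-106]
  ],
  "grip": [0.6,0.6,0.6,0.6,0.6,0.6]
}}

```text
time_s: 3.2
tool_pos: [0.4823, -0.1435, 0.0179]
ee_rot: [0.002, 0.008, 1.0, -0.001]
wrist_force: [0.3, -0.9, 0.5]
finger_gap: 0.0544
gripper_force: 0.0
```

```bash
python3 - <<'E'
from h import *
c=capture("side");W=cloud(c);fit(c,W,"side")
d=capture("scene");fit(d,cloud(d),"scene")
save("p1",np.hstack([cv2.resize(d["img"][145:275,140:310],(400,306)),cv2.resize(c["img"][130:260,210:380],(400,306))]))
E
```

```text
side green [283 167  59  42] (array([ 553.2, -139.3]), array([127.7, 145.9]), 64.4) 0.0236
side green [355 209  32  40] (array([433.3,  -9.3]), array([118.2,  65.3]), 89.7) 0.0236
side white [240 172  41  56 417] poly [[618.0, 31.0], [700.0, -195.0], [704.0, 27.0]]
scene green [235 171  43  20] (array([455.5,  -7. ]), array([120.1, 121.2]), 4.8) 0.0218
scene green [183 198  58  32] (array([ 577.7, -151.3]), array([125.3,  97.5]), 64.5) 0.0218
scene white [279 212  13  22 129] poly [[706.0, -4.0], [709.0, 24.0], [618.0, 28.0]]
scene white [206 231  72  12 248] poly [[702.0, -8.0], [692.0, -34.0], [690.0, -163.0], [702.0, -173.0]]
```

View pics/p1.png

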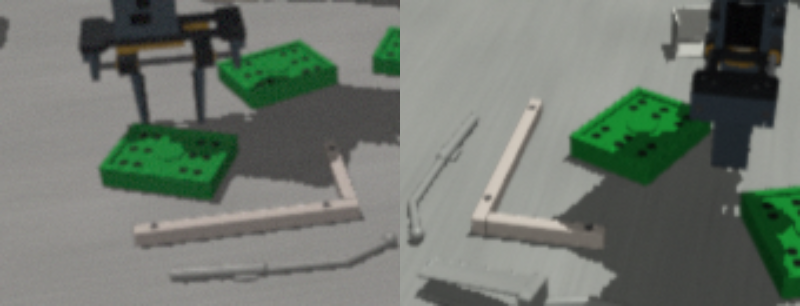

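The fingers stand behind the rear corner at (130,125) in the left half. Next I push +x slowly.

Emit:
{"op": "play_rows", "data": {
  "rot": [
    [0,0,0],
    [0,0,0],
    [0,0,0],
    [0,0,0],
    [0,0,0],
    [0,0,0],
    [0,0,0],
    [0,0,0],
    [0,0,0],
    [0,0,0],
    [0,0,0],
    [0,0,0],
    [0,0,0],
    [0,0,0]
  ],
  "travel": [
    [5,0,-1],
    [11,0,-1],
    [17,0,-1],
    [23,0,-1],
    [29,0,-1],
    [35,0,-1],
    [41,0,-1],
    [47,0,-1],
    [53,0,-1],
    [59,0,-1],
    [65,0,-1],
    [71,0,-1],
    [77,0,-1],
    [77,0,-1]
  ],
  "grip": [0.6,0.6,0.6,0.6,0.6,0.6,0.6,0.6,0.6,0.6,0.6,0.6,0.6,0.6]
}}

```text
time_s: 4.7
tool_pos: [0.5581, -0.1431, 0.015]
ee_rot: [0.0, 0.008, 1.0, -0.0]
wrist_force: [0.0, 0.1, 0.2]
finger_gap: 0.0548
gripper_force: 0.0
```

```bash
python3 - <<'E'
from h import *
c=capture("side");W=cloud(c);fit(c,W,"side")
d=capture("scene");fit(d,cloud(d),"scene")
save("p2",np.hstack([cv2.resize(d["img"][145:275,140:310],(400,306)),cv2.resize(c["img"][130:260,210:380],(400,306))]))
E
```

```text
side green [266 170  44  39] (array([ 624.3, -131.1]), array([136.1,  95.4]), 86.0) 0.0236
side green [355 209  32  40] (array([433.2,  -9.9]), array([119.6,  65.4]), 89.7) 0.0235
side white [246 172  24  39 206] poly [[702.0, -19.0], [691.0, -50.0], [689.0, -184.0], [702.0, -193.0]]
scene green [246 170  32  21] (array([483.3, -32.4]), array([ 83.1, 224.9]), 57.6) 0.022
scene green [194 208  53  32] (array([ 627.9, -135.2]), array([123.6,  97.3]), 86.0) 0.0218
scene white [206 233  67  10 211] poly [[701.0, -19.0], [694.0, -170.0], [703.0, -173.0]]
```

View pics/p2.png

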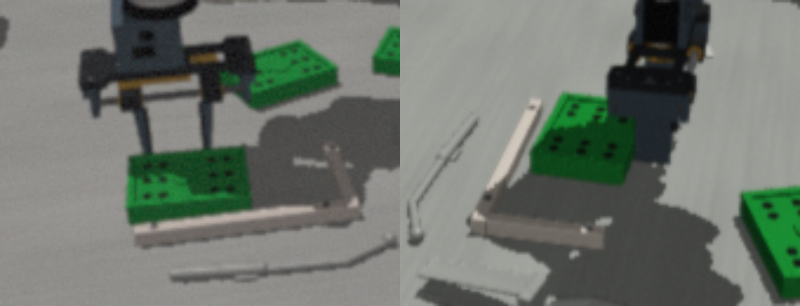

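Emit:
{"op": "play_rows", "data": {
  "rot": [
    [0,0,0],
    [0,0,0],
    [0,0,0],
    [0,0,0],
    [0,0,0],
    [0,0,0],
    [0,0,0]
  ],
  "travel": [
    [3,0,0],
    [6,0,0],
    [9,0,0],
    [12,0,0],
    [15,0,0],
    [18,0,0],
    [20,0,0]
  ],
  "grip": [0.6,0.6,0.6,0.6,0.6,0.6,0.6]
}}

```text
time_s: 5.5
tool_pos: [0.5773, -0.143, 0.0149]
ee_rot: [0.0, 0.008, 1.0, -0.0]
wrist_force: [-2.7, -0.4, 1.3]
finger_gap: 0.0546
gripper_force: 1.3
```

Emit:
{"op": "play_rows", "data": {
  "rot": [
    [0,0,0],
    [0,0,0],
    [0,0,0],
    [0,0,0]
  ],
  "travel": [
    [1,0,0],
    [2,0,0],
    [3,0,0],
    [3,0,0]
  ],
  "grip": [0.6,0.6,0.6,0.6]
}}

```text
time_s: 5.9
tool_pos: [0.5781, -0.1429, 0.0148]
ee_rot: [-0.002, 0.008, 1.0, 0.0]
wrist_force: [-12.0, -2.4, 8.4]
finger_gap: 0.0546
gripper_force: 6.3
```

Emit:
{"op": "play_rows", "data": {
  "rot": [
    [0,0,0],
    [0,0,0],
    [0,0,0],
    [0,0,0],
    [0,0,0],
    [0,0,0]
  ],
  "travel": [
    [-5,0,0],
    [-15,0,0],
    [-30,0,0],
    [-30,0,40],
    [-30,0,85],
    [-30,-40,85]
  ],
  "grip": [0.6,0.6,0.6,0.6,0.6,0.5]
}}

```text
time_s: 6.5
tool_pos: [0.552, -0.1812, 0.105]
ee_rot: [0.003, 0.007, 1.0, -0.001]
wrist_force: [-0.4, -1.1, -1.5]
finger_gap: 0.0496
gripper_force: 0.0
```

```bash
python3 - <<'E'
from h import *
c=capture("side");W=cloud(c);fit(c,W,"side")
d=capture("scene");fit(d,cloud(d),"scene")
s=state(); print(s["q"],s["tool_pos"])
E
```

```text
side green [259 169  48  39] (array([ 641.6, -131.9]), array([129.7,  95. ]), 89.5) 0.0235
side green [355 209  32  40] (array([433.2,  -9.6]), array([118.2,  65.4]), 89.7) 0.0235
side white [252 172  17  28  99] poly [[703.0, -66.0], [693.0, -190.0], [702.0, -195.0]]
side white [279 224  19   6  59] poly [[621.0, 21.0], [590.0, 32.0], [582.0, 21.0]]
scene green [235 171  43  20] (array([434.4, -11.3]), array([ 68.6, 121.9]), 0.0) 0.0218
scene green [195 210  54  30] (array([ 645.3, -133.9]), array([122.6,  95.9]), 89.1) 0.0218
scene white [284 219   9  14  58] poly [[704.0, 9.0], [704.0, 28.0], [653.0, 28.0]]
scene white [206 236  44   7 132] poly [[701.0, -173.0], [704.0, -74.0], [690.0, -105.0]]
[-4.28600136e-01  5.72596917e-01  1.58892616e+00 -8.07939762e-04
  9.75079895e-01 -1.98071382e+00] [ 0.55100029 -0.18649375  0.10153337]
```

Emit:
{"op": "play_rows", "data": {
  "rot": [
    [0,0,-0.15],
    [0,0,-0.3],
    [0,0,-0.45],
    [0,0,-0.6],
    [0,0,-0.75],
    [0,0,-0.9],
    [0,0,-1.05],
    [0,0,-1.2],
    [0,0,-1.35],
    [0,0,-1.5],
    [0,0,-1.571],
    [0,0,-1.571],
    [0,0,-1.571],
    [0,0,-1.571],
    [0,0,-1.571],
    [0,0,-1.571]
  ],
  "travel": [
    [10,-10,0],
    [20,-20,0],
    [30,-30,0],
    [40,-40,0],
    [50,-50,0],
    [60,-56,0],
    [70,-56,0],
    [80,-56,0],
    [90,-56,0],
    [94,-56,0],
    [94,-56,0],
    [94,-56,-30],
    [94,-56,-60],
    [94,-56,-80],
    [94,-56,-85],
    [94,-56,-85]
  ],
  "grip": [0.5,0.5,0.5,0.5,0.5,0.5,0.5,0.5,0.5,0.5,0.5,0.5,0.5,0.5,0.5,0.5]
}}

```text
time_s: 8.2
tool_pos: [0.6434, -0.2387, 0.0142]
ee_rot: [-0.001, 0.713, 0.701, -0.0]
wrist_force: [0.7, -0.5, -0.3]
finger_gap: 0.0459
gripper_force: 0.0
```

```bash
python3 - <<'E'
from h import *
c=capture("side")
d=capture("scene");fit(d,cloud(d),"scene")
save("p3",np.hstack([cv2.resize(d["img"][145:275,140:310],(400,306)),cv2.resize(c["img"][130:260,210:380],(400,306))]))
E
```

```text
scene green [235 171  43  20] (array([434.2, -11. ]), array([ 68.1, 121.7]), 0.2) 0.0218
scene green [195 210  54  31] (array([ 645.3, -133.4]), array([123.9,  96.2]), 89.5) 0.0218
scene white [267 219  26  17 120] poly [[706.0, -32.0], [708.0, 25.0], [651.0, 28.0]]
```

View pics/p3.png

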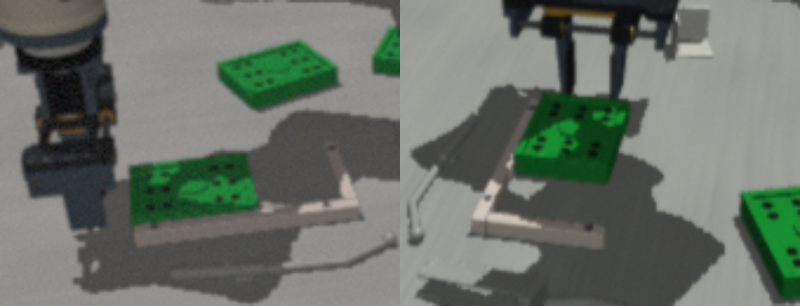

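The fingers are behind the right end, inside the long bar. Next I push +y along the bar.

Emit:
{"op": "play_rows", "data": {
  "rot": [
    [0,0,0],
    [0,0,0],
    [0,0,0],
    [0,0,0],
    [0,0,0],
    [0,0,0],
    [0,0,0],
    [0,0,0],
    [0,0,0],
    [0,0,0],
    [0,0,0],
    [0,0,0],
    [0,0,0],
    [0,0,0],
    [0,0,0],
    [0,0,0],
    [0,0,0],
    [0,0,0]
  ],
  "travel": [
    [0,6,0],
    [0,12,0],
    [0,18,0],
    [0,24,0],
    [0,29,0],
    [0,34,0],
    [0,39,0],
    [0,44,0],
    [1,49,0],
    [1,54,0],
    [1,59,0],
    [1,64,0],
    [1,69,0],
    [1,74,0],
    [1,79,0],
    [1,84,0],
    [1,89,0],
    [1,92,0]
  ],
  "grip": [0.5,0.5,0.5,0.5,0.5,0.5,0.5,0.5,0.5,0.5,0.5,0.5,0.5,0.5,0.5,0.5,0.5,0.5]
}}

```text
time_s: 10.1
tool_pos: [0.645, -0.1464, 0.0149]
ee_rot: [-0.0, 0.713, 0.701, 0.0]
wrist_force: [-0.6, -1.3, 0.6]
finger_gap: 0.0458
gripper_force: 0.8
```

```bash
python3 - <<'E'
from h import *
c=capture("side");fit(c,cloud(c),"side")
d=capture("scene");fit(d,cloud(d),"scene")
save("p4",np.hstack([cv2.resize(d["img"][145:275,140:310],(400,306)),cv2.resize(c["img"][130:260,210:380],(400,306))]))
E
```

```text
side green [250 183  53  43] (array([642.7, -70.1]), array([140.8,  95.5]), 89.0) 0.0236
side green [355 209  32  40] (array([433.2, -10. ]), array([119.8,  65.5]), 89.6) 0.0236
side white [248 221  14   5  47] poly [[687.0, 27.0], [662.0, 29.0], [661.0, 18.0], [685.0, 18.0]]
scene green [234 171  44  20] (array([434.7, -12.5]), array([ 68.7, 123.9]), 0.2) 0.0219
scene green [224 207  54  29] (array([645.3, -65.6]), array([124.8,  97.9]), 89.8) 0.0217
```

View pics/p4.png

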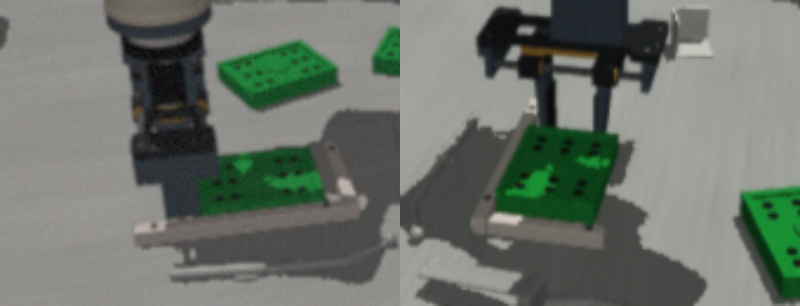

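It has about 15 mm left to the short bar and still lies along the long bar. I continue slowly.

Emit:
{"op": "play_rows", "data": {
  "rot": [
    [0,0,0],
    [0,0,0],
    [0,0,0],
    [0,0,0],
    [0,0,0],
    [0,0,0]
  ],
  "travel": [
    [0,3,0],
    [0,6,0],
    [0,9,0],
    [0,11,0],
    [0,13,0],
    [0,14,0]
  ],
  "grip": [0.5,0.5,0.5,0.5,0.5,0.5]
}}

```text
time_s: 10.8
tool_pos: [0.645, -0.1328, 0.0149]
ee_rot: [-0.0, 0.713, 0.701, -0.0]
wrist_force: [-0.8, -1.4, -0.8]
finger_gap: 0.0454
gripper_force: 0.6
```

Emit:
{"op": "play_rows", "data": {
  "rot": [
    [0,0,0],
    [0,0,0],
    [0,0,0],
    [0,0,0],
    [0,0,0]
  ],
  "travel": [
    [0,1.5,0],
    [0,3,0],
    [0,4.5,0],
    [0,6,0],
    [0,6,0]
  ],
  "grip": [0.5,0.5,0.5,0.5,0.5]
}}

```text
time_s: 11.3
tool_pos: [0.6453, -0.1274, 0.0151]
ee_rot: [0.001, 0.713, 0.701, -0.0]
wrist_force: [1.2, -5.7, -1.3]
finger_gap: 0.0456
gripper_force: 2.7
```

Emit:
{"op": "play_rows", "data": {
  "rot": [
    [0,0,0],
    [0,0,0],
    [0,0,0],
    [0,0,0]
  ],
  "travel": [
    [0,1,0],
    [0,2,0],
    [0,3,0],
    [0,3,0]
  ],
  "grip": [0.5,0.5,0.5,0.5]
}}

```text
time_s: 11.7
tool_pos: [0.6454, -0.1272, 0.0153]
ee_rot: [0.002, 0.713, 0.701, -0.001]
wrist_force: [-2.9, -26.5, -1.6]
finger_gap: 0.0455
gripper_force: 13.4
```

The holder is seated against the short bar. I back off and re-seat it in +x.

Emit:
{"op": "play_rows", "data": {
  "rot": [
    [0,0,0],
    [0,0,0],
    [0,0,0],
    [0,0,0.15],
    [0,0,0.3],
    [0,0,0.45],
    [0,0,0.6],
    [0,0,0.75],
    [0,0,0.9],
    [0,0,1.05],
    [0,0,1.2],
    [0,0,1.35],
    [0,0,1.5],
    [0,0,1.571],
    [0,0,1.571],
    [0,0,1.571],
    [0,0,1.571],
    [0,0,1.571],
    [0,0,1.571],
    [0,0,1.571]
  ],
  "travel": [
    [0,-10,0],
    [0,-30,0],
    [0,-30,45],
    [0,-30,85],
    [-10,-20,85],
    [-20,-10,85],
    [-30,0,85],
    [-40,10,85],
    [-50,20,85],
    [-60,30,85],
    [-70,40,85],
    [-80,50,85],
    [-95,60,85],
    [-105,70,85],
    [-105,70,85],
    [-105,70,45],
    [-105,70,10],
    [-105,70,0],
    [-95,70,0],
    [-85,70,0]
  ],
  "grip": [0.5,0.5,0.5,0.5,0.5,0.5,0.5,0.5,0.5,0.5,0.5,0.5,0.5,0.5,0.5,0.5,0.5,0.5,0.5,0.5]
}}

```text
time_s: 13.7
tool_pos: [0.5618, -0.0545, 0.016]
ee_rot: [0.001, 0.009, 1.0, -0.0]
wrist_force: [0.1, 0.3, 0.8]
finger_gap: 0.046
gripper_force: 0.0
```

Emit:
{"op": "play_rows", "data": {
  "rot": [
    [0,0,0],
    [0,0,0],
    [0,0,0],
    [0,0,0],
    [0,0,0]
  ],
  "travel": [
    [4,0,0],
    [8,0,0],
    [12,0,0],
    [16,0,0],
    [16,0,0]
  ],
  "grip": [0.5,0.5,0.5,0.5,0.5]
}}

```text
time_s: 14.2
tool_pos: [0.5766, -0.054, 0.0152]
ee_rot: [0.0, 0.008, 1.0, -0.0]
wrist_force: [-0.5, 1.2, -0.5]
finger_gap: 0.0456
gripper_force: 0.0
```

Emit:
{"op": "play_rows", "data": {
  "rot": [
    [0,0,0],
    [0,0,0],
    [0,0,0],
    [0,0,0],
    [0,0,0],
    [0,0,0]
  ],
  "travel": [
    [1,0,0],
    [2,0,0],
    [3,0,0],
    [4,0,0],
    [5,0,0],
    [5,0,0]
  ],
  "grip": [0.5,0.5,0.5,0.5,0.5,0.5]
}}

```text
time_s: 14.8
tool_pos: [0.5793, -0.0539, 0.0147]
ee_rot: [-0.002, 0.008, 1.0, 0.0]
wrist_force: [-9.1, -0.8, 5.3]
finger_gap: 0.0455
gripper_force: 4.2
```

The contact point, 579.3 mm here against 578.1 mm earlier, fits a bar at -1°, so the holder is flush. I retreat and check.

Emit:
{"op": "play_rows", "data": {
  "rot": [
    [0,0,0],
    [0,0,0],
    [0,0,0],
    [0,0,0],
    [0,0,0],
    [0,0,0],
    [0,0,0],
    [0,0,0],
    [0,0,0],
    [0,0,0],
    [0,0,0]
  ],
  "travel": [
    [-6,0,0],
    [-16,0,0],
    [-35,0,0],
    [-35,0,45],
    [-35,0,90],
    [-60,-40,130],
    [-90,-80,180],
    [-120,-120,220],
    [-150,-150,240],
    [-150,-150,240],
    [-150,-150,240]
  ],
  "grip": [0.5,0.5,0.5,0.5,0.5,0.5,0.5,0.5,0.5,0.5,0.5]
}}

```text
time_s: 15.9
tool_pos: [0.4295, -0.2069, 0.2576]
ee_rot: [0.002, 0.01, 1.0, -0.002]
wrist_force: [0.8, 0.8, -0.0]
finger_gap: 0.0455
gripper_force: 0.0
```

```bash
python3 - <<'E'
from h import *
c=capture("side");fit(c,cloud(c),"side",lo=(.5,-.32))
d=capture("scene");fit(d,cloud(d),"scene",lo=(.5,-.32))
save("p5",np.hstack([cv2.resize(d["img"][170:275,140:310],(400,247),interpolation=2),cv2.resize(c["img"][155:260,190:360],(400,247),interpolation=2)]))
for n in("scene","side"):
    o=np.load(n+".npz")["img"]
    for q in("suction_tip","speculum","guard0"):
        for r in look_for(q,n)[:2]: print(n,q,np.round(r["rect"]),round(r["p"],2))
E
```

```text
side green [248 187  53  39] (array([643.3, -44.9]), array([128.9,  96.3]), 89.1) 0.0236
side white [240 172  38  56 326] poly [[625.0, 31.0], [690.0, -188.0], [702.0, -192.0], [705.0, 25.0]]
scene green [230 207  55  28] (array([645. , -46.3]), array([124.9,  98.9]), 89.8) 0.0218
scene white [280 214  12  20  99] poly [[706.0, 1.0], [702.0, 26.0], [629.0, 26.0]]
scene white [206 231  72  12 228] poly [[705.0, -8.0], [693.0, -30.0], [690.0, -168.0], [705.0, -173.0]]
scene suction_tip [213. 245. 309. 262.] 0.85
scene speculum [309. 197. 335. 238.] 0.64
scene guard0 [344. 190. 364. 212.] 0.84
scene guard0 [109. 207. 133. 229.] 0.58
side suction_tip [214. 181. 245. 232.] 0.64
side speculum [221. 240. 310. 288.] 0.78
side guard0 [325. 131. 342. 154.] 0.59
side guard0 [243. 274. 280. 312.] 0.59
```

View pics/p5.png

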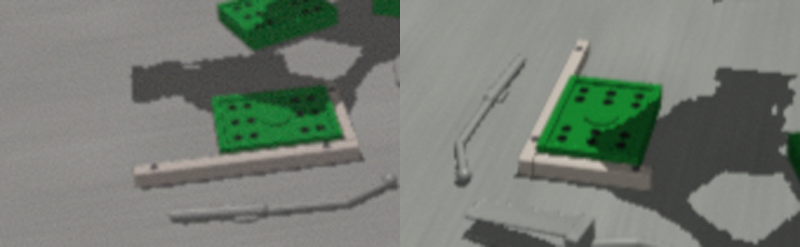

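The holder sits flush in the corner, with its edges along both bars in both views. The bystanders have not moved and the hand is clear, so I hand in.

```bash
python3 -c "
from cell import close_job; print(close_job())"
```

```text
the job is handed in; nothing more can be done
None
```

I pushed the green holder farthest to the robot's right flush into the white corner stop, left the four bystanders where they were with the hand clear, and handed the job in at about 16 s; the hand-in gave no verdict.

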